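# Turn a pump housing and grip it in the trigger clamp

## Task

On the bench fixture, turn the round pump housing on its peg so that its flat-faced boss squarely faces the clamp's rubber pad, and let go of it. Then pump the clamp's trigger towards its handle, stroke by stroke, until the pad meets the boss and its spring is pushed in by about 4 mm, which grips the casting lightly without crushing it. Move the pad only with the trigger, leave the other things on the bench where they are, and finish still holding the trigger squeezed, because the clamp loses its pressure as soon as the trigger is let go.

Things in the scene. Friction and masses are not known exactly. Their poses are not given: they have to be found in the camera images.
- clamp: Fixture: grey plate 100 x 310 x 12 mm bolted to the bench, with a caulk-gun-style clamp upside down on it, thrusting along its +y. Origin: centre of the plate's underside, z up. On its y axis: fixed black handle (26 x 20 mm, y -98 to -78 mm, top at 150 mm), trigger, steel cheeks (42 mm wide, y -103 to -5 mm, 70 mm high; 90 mm behind y -45 mm), toothed rod, pad, peg.
- spigot (a point): On the axis of the fixed upright steel peg that carries the housing (17 mm diameter, 35 mm tall, at y = +110 mm in the clamp's frame), at the top of the base plate, 12 mm above the bench.
- housing: Loose aluminium pump housing, 46 mm diameter, 40 mm high, 0.25 kg; its 20 mm bore sits over the peg, on which it turns freely. Origin: centre of its underside, 12 mm above the bench. A boss 20 mm wide, 11 to 33 mm above the underside, stands out to its own -y and ends flat 34 mm from the axis. The boss faces the pad when the housing's axes are parallel to the clamp's.
- boss_face (a point): Centre of the boss's flat face, 34 mm from the housing's axis, 22 mm above its underside.
- pad: Black rubber pad 28 mm wide, 26 mm high, 6 mm thick, at the front of the rod, facing the peg (+y of the clamp); it is carried on a spring. Origin: centre of its front face, 34 mm above the bench.
- pad_spring (a joint): How far the pad is pushed back into its spring, in m: 0 when free, at most 0.013; 3 N per mm. It changes only when the pad presses on something. 7 N (2.3 mm) to 20 N (6.7 mm) is a good grip; the casting is crushed at 25 N (8.3 mm).
- pusher: Steel rod 12 x 10 mm with cross pins at 8 mm pitch, along the clamp's y axis 34 mm above the bench, carrying the pad. Driven by the trigger's pawl. 5 N of friction keeps it where it is left; when the trigger is let go the pad springs it back until 5 N or less is left. Origin: at the clamp's origin plus its advance.
- pusher_slide (a joint): Advance of the rod towards the housing in m, starting at 0 to 0.012, at most 0.055. At 0 the pad's face is 72 mm from the peg's axis, 38 mm from a boss that faces it. The housing gives 1.5 mm on its peg before the pad presses it.
- trigger: Aluminium paddle 26 mm wide, 10 mm thick. Origin: its hinge pin, at y -50 mm, 78 mm above the bench; reaches 6 to 64 mm above the pin (top at 142 mm). At rest it leans 0.12 rad to +y (front of its top at y -37 mm). Push its front (+y side) to -y, towards the handle; a spring returns it. Free space of 70 mm and more on its +y side above 75 mm height.
- trigger_front (a point): Point on the trigger's front (+y) face, 50 mm from its hinge pin, where to push.
- trigger_hinge (a joint): Trigger angle in rad: 0 released, 0.44 at its stop. A full stroke moves the top about 25 mm and the rod 8 mm (one tooth); let the trigger right back (below 0.03) before each stroke to catch the next tooth. In a stroke the rod moves 26 mm per rad after up to 0.13 rad idle. Push at its top: about 5 N while the pad is free, 9 to 12 N at a grip of 12 N.
- oil_bottle: Bystander: grey plastic bottle, 60 mm diameter, 160 mm high, standing. Origin: centre of its underside.
- screwdriver: Bystander: screwdriver lying on the bench to the robot's right of the fixture. Origin under its middle.
- jar: Bystander: glass jar with steel lid, 64 mm diameter, 75 mm high. Origin: centre of its underside.
- carton: Bystander: cardboard carton 90 x 120 x 60 mm. Origin: centre of its underside.
Mind the look-alikes: they are no part of the job. There is more than one size of the housing; the job needs the middle-sized.

How it is judged:
By the outcome, as a careful person would: the job done as asked, in the order asked, and still so for the second after the job is handed in, while the arm keeps its last pose, push and grip.
It also fails if it takes over 72 s, if anything falls off the work surface, if the arm or the gripper's body presses on something with over 40 N, if the wrist force passes 120 N, or if a joint passes its speed limit or range.

## Robot

A 7-joint arm with a two-finger parallel gripper is mounted at the origin on the work surface. World frame = base frame: x ahead of the robot, y to its left, z up, the work surface at z = 0. Lengths are in mm, angles in rad, forces in N, time in s.
With the tool pointing down it reaches from about 400 to 900 mm from the base axis. Payload 5.6 kg.
Tool frame: the origin (TCP) lies between the finger pads; the fingertips stand 8 mm ahead of it and the grasp point (between the pads) lies 11 mm behind it; z points along the fingers, y is the direction in which the jaws open and shut (so a half turn about z gives the same grasp; the last joint's range is limited). The gripper opens to 92 mm and grips with 3 to 60 N. Pads are 20 mm wide; open, the fingers measure 128 mm over their backs; the gripper's body (75 mm by 189 mm) begins 69 mm behind the grasp point.
Start: joints at [1.122, 0.468, -0.012, 1.603, 0.006, 1.071, -0.056], TCP at [256.551, -597.236, 222.592] pointing down, gripper open.
Joint ranges: [-2.53, 2.53], [-0.31, 2.02], [-1.57, 1.55], [0.28, 2.44], [-1.29, 4.43], [0.15, 1.84], [-2.92, 2.92]. Speed limits (rad/s): [2.57, 2.57, 3.14, 3.14, 3.14, 3.14, 3.14].

## Interface

Orientations are given as a unit quaternion [w, x, y, z].
In Python, from workcell import manip gives the robot as it stands. The module is installed in compiled form; this text tells all that it offers.
- The arm moves only by the tool carry_out, never from a script. Its argument "steps" is text: rows parted by semicolons, each of 7 numbers parted by spaces: the turn, a rotation vector about the world's x, y, z in rad, then the shift along the world's x, y, z in m, then the closure in counts, from 0 (fully open) to 255 (shut). A call has 1 to 10 rows; each row shifts and turns the commanded pose from where the row before left it; what a row does not reach is not made up. A row lasts 1/12 s, in which the tool goes at most 41.7 mm and 7.16 degrees, less where a joint would pass 70% of its speed; a pose out of reach is approached as far as the arm can. A call with a gripper value outside its range is refused whole. The fingers move at their own pace and stop on an object; "force" is the grip in N (left out, the last holds). Time passes only in rows, so rows that do not move let the fingers close. It gives the time, the measured TCP pose, the force and the opening at its end, in the units of the state.
- manip.read_state(): the state, without advancing time (a new reading comes with each control period).
- manip.read_camera(name): name is "scene" or "top" or "wrist"; returns a dict with "pixels" (400x640x3 uint8, blue, green, red), "depth" (400x640 float32, mm along the optical axis (not along the pixel's ray), 0 where there is no reading), "vfov" (degrees; the focal length in pixels is half the picture's height over the tangent of half this angle, whatever the lens; pixels are square), "cx", "cy" (the principal point, pixels), "origin" and "attitude" of the camera in the world; the wrist camera has in their place "mount" (4x4, takes a point from camera to tool coordinates, whose origin is the TCP and whose axes are the flange's). Camera axes: x right, y down, z forward; pixel columns grow to the right and rows downward; lengths in mm; the calibration is good to about 2 mm. A picture is of the moment at which its call begins: read the wrist's pose just before it.
- manip.job_done(): hands the job in, once; it reports no verdict.
The state is a dict: "time": time; "joint_pos": joint angles; "dq": joint speeds; "effort": joint torques, N m; "eef_pos": TCP position; "tcp_rot": TCP orientation; "ft_force": force on the tool from outside, world axes, zero at the start; "torque": the same for the moment, N m; "gripper_width": opening from 0.0 (shut) to 1.0 (fully open).
Only numpy, scipy, OpenCV 4.12 (cv2) and the standard library are available. Lean on these libraries where they do the work, as an engineer would, in place of code of your own. Each camera call takes 0.05 s, during which the arm holds its last target.

## Working session

There is one attempt and no reset: what is moved stays moved. The work goes in short steps, Python scripts to look and compute and a tool call to move; the robot and the scene stay as the last step left them, time stands still between calls to the robot, and variables do not carry over. Pictures are saved under pics/ and viewed, and the job is handed in when it is done.

Besides the shell and the picture viewer there is one more tool, called after "Emit:" as a command line: name --argument value ..., lists and objects as JSON in quotes. carry_out: Moves the arm, as the interface text tells. Its arguments: {"type":"object","properties":{"steps":{"type":"string"},"force":{"type":"number"}},"required":["steps"]}

```bash
mkdir -p pics; cat > h.py <<'E'
import numpy as np, cv2
from workcell import manip
from scipy.spatial.transform import Rotation as R
def q2R(q): return R.from_quat([q[1],q[2],q[3],q[0]]).as_matrix()
def cam(n):
    s=manip.read_state(); c=manip.read_camera(n)
    f=200/np.tan(np.radians(c["vfov"])/2)
    if n=="wrist":
        T=np.eye(4);T[:3,:3]=q2R(s["tcp_rot"]);T[:3,3]=s["eef_pos"]
        M=T@np.array(c["mount"])
    else:
        M=np.eye(4);a=np.array(c["attitude"]);M[:3,:3]=a if a.shape==(3,3) else q2R(a);M[:3,3]=c["origin"]
    return c,f,M
def pts(c,f,M):
    d=c["depth"].astype(float);v,u=np.mgrid[0:400,0:640]
    P=np.stack([(u-c["cx"])/f*d,(v-c["cy"])/f*d,d],-1)
    W=P@M[:3,:3].T+M[:3,3]; W[d==0]=np.nan
    return W
def proj(c,f,M,p):
    q=M[:3,:3].T@(np.array(p,float)-M[:3,3]); return c["cx"]+f*q[0]/q[2],c["cy"]+f*q[1]/q[2]
def ray(c,f,M,u,v,z):
    d=M[:3,:3]@np.array([(u-c["cx"])/f,(v-c["cy"])/f,1]); o=M[:3,3]
    return o+d*(z-o[2])/d[2]
E
python3 - <<'E'
from h import *
print(manip.read_state())
for n in ["scene","top","wrist"]:
    c,f,M=cam(n); print(n,f,c["cx"],c["cy"],M.round(3).tolist(), c.get("attitude"))
    cv2.imwrite(f"pics/{n}0.png",c["pixels"]); np.save(f"{n}0.npy",pts(c,f,M))
E
```

```text
{'time': 0.0, 'joint_pos': array([ 1.12201264,  0.4683518 , -0.01159643,  1.60363384,  0.00598717,
        1.07135431, -0.05631018]), 'dq': array([-0.00066557,  0.00042342,  0.00144284,  0.00034722,  0.00151479,
       -0.00056746, -0.00117023]), 'effort': array([ 1.81265170e-05, -5.20564556e+01, -1.22875976e-02, -2.43746495e+01,
       -5.65919559e-02,  1.73262146e-02,  1.71463671e-04]), 'eef_pos': array([ 256.2948667 , -596.72693384,  221.652544  ]), 'tcp_rot': array([-8.25684414e-04,  9.79496261e-01,  2.01460523e-01, -2.27277855e-04]), 'ft_force': array([ 0.67794601,  0.2233895 , -0.76073917]), 'torque': array([-0.00378614, -0.02897726,  0.03027116]), 'gripper_width': 0.9984125599033739}
scene 382.0389114932918 318.812410724899 200.18621976849175 [[-0.064, 0.67, -0.74, 1372.889], [0.998, 0.033, -0.056, 63.246], [-0.013, -0.742, -0.671, 883.644], [0.0, 0.0, 0.0, 1.0]] [-0.27323183  0.62730324  0.66472789 -0.29995309]
top 507.771705735498 324.6154755698055 196.22522854846332 [[0.026, -0.986, 0.163, 325.451], [-0.999, -0.029, -0.018, 19.156], [0.023, -0.163, -0.986, 1305.739], [0.0, 0.0, 0.0, 1.0]] [-0.05045388  0.71429825 -0.6949782   0.06509778]
wrist 289.4596228340465 318.22735764074133 203.50803449205318 [[0.394, -0.89, -0.227, 321.033], [-0.919, -0.383, -0.096, -570.77], [-0.002, 0.247, -0.969, 384.046], [0.0, 0.0, 0.0, 1.0]] None
```

View pics/scene0.png

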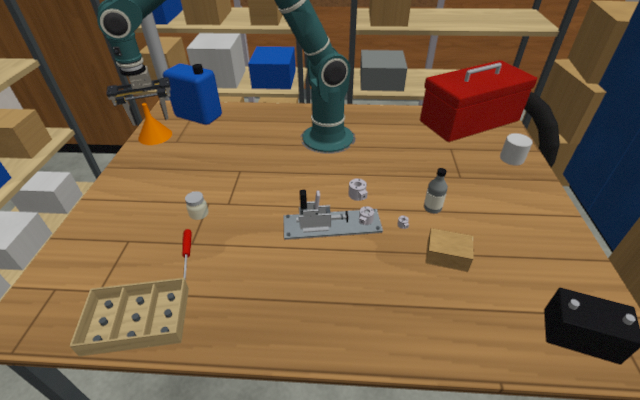

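View pics/top0.png

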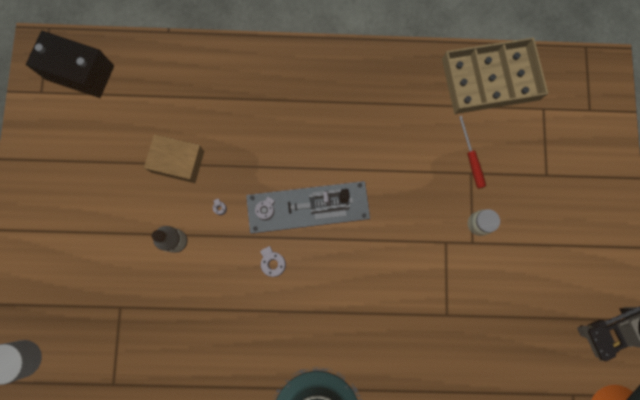

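```bash
python3 - <<'E'
import cv2
a=cv2.imread("pics/top0.png")[165:285,200:390]; cv2.imwrite("pics/top0z.png",cv2.resize(a,None,fx=4,fy=4,interpolation=cv2.INTER_CUBIC))
a=cv2.imread("pics/scene0.png")[165:250,270:430]; cv2.imwrite("pics/scene0z.png",cv2.resize(a,None,fx=5,fy=5,interpolation=cv2.INTER_CUBIC))
E
```

```text
(no output)
```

View pics/top0z.png

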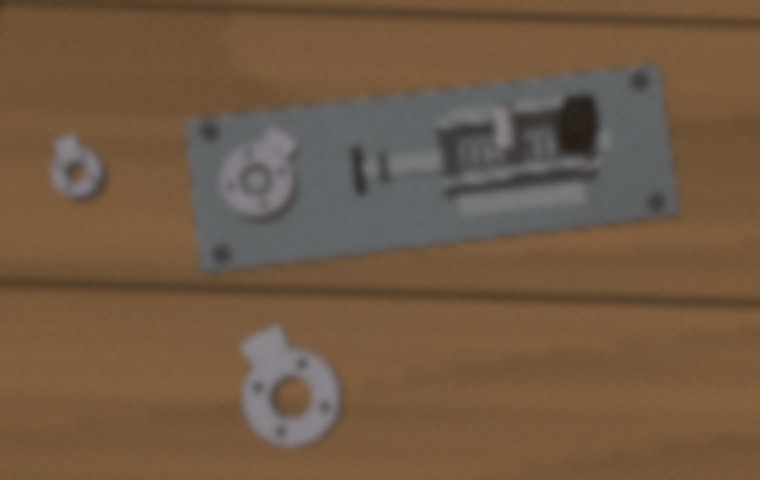

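View pics/scene0z.png

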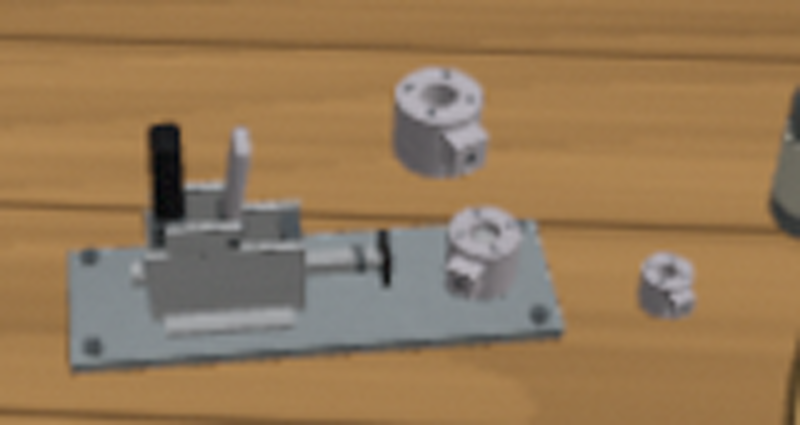

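```bash
python3 - <<'E'
from h import *
c,f,M=cam("top")
def z(u,v,h): return ray(c,f,M,200+(u+.5)/4-.5,165+(v+.5)/4-.5,h)
C=[z(187,120,12),z(658,65,12),z(678,215,12),z(203,271,12)]
print(np.round(C,1)); C=np.array(C)
print(np.linalg.norm(np.diff(C,axis=0),axis=1), C.mean(0))
d=(C[0]-C[1]+C[3]-C[2])[:2]; d/=np.linalg.norm(d); print("clamp y dir",d, "yaw",np.arctan2(-d[0],d[1]))
o=C.mean(0)[:2]; print("spigot",o+110*d)
h=z(257,180,52); b=z(282,143,45); print("housing",h,"boss",b)
print("trigger top",z(502,108,142),z(505,148,142)," pred ",o-37*d)
print("pad front",z(355,170,47))
E
```

```text
[[ 537.7  196.6   12. ]
 [ 582.9 -106.7   12. ]
 [ 485.1 -120.8   12. ]
 [ 440.7  181.5   12. ]]
[306.59322774  98.78610773 305.56375195] [511.56787944  37.64533567  12.        ]
clamp y dir [-0.14637484  0.9892292 ] yaw 0.146902636020759
spigot [495.46664741 146.46054751]
housing [494.61525115 145.83946195  52.        ] boss [519.39227012 131.97256179  45.        ]
trigger top [528.77892298  -3.46493089 142.        ] [505.29543614  -5.80174036 142.        ]  pred  [516.98374839   1.04385533]
pad front [503.34441637  85.55420609  47.        ]
```

Emit:
carry_out --steps "0 0 0.1135 0.0119 0.0370 0.003 0;0 0 0.1135 0.0119 0.0370 0.003 0;0 0 0.1135 0.0119 0.0370 0.003 0;0 0 0.1135 0.0119 0.0370 0.003 0;0 0 0.1135 0.0119 0.0370 0.003 0;0 0 0.1135 0.0119 0.0370 0.003 0;0 0 0.1135 0.0119 0.0370 0.003 0;0 0 0.1135 0.0119 0.0370 0.003 0;0 0 0.1135 0.0119 0.0370 0.003 0;0 0 0.1135 0.0119 0.0370 0.003 0"

```text
time: 1.03
eef_pos: [375.6, -225.4, 252.8]
tcp_rot: [0.0, 0.716, 0.698, -0.0]
ft_force: [0.5, 0.6, 0.6]
gripper_width: 1.0
```

Emit:
carry_out --steps "0 0 0.1135 0.0119 0.0370 0 70;0 0 0.1135 0.0119 0.0370 0 70;0 0 0.1135 0.0119 0.0370 0 70;0 0 0.1135 0.0119 0.0370 0 70;0 0 0.1135 0.0119 0.0370 0 70;0 0 0.1135 0.0119 0.0370 0 70;0 0 0.1135 0.0119 0.0370 0 70;0 0 0.1135 0.0119 0.0370 0 70;0 0 0.1135 0.0119 0.0370 0 70;0 0 0.1135 0.0119 0.0370 0 70"

```text
time: 1.87
eef_pos: [494.8, 144.4, 252.7]
tcp_rot: [0.0, 0.228, 0.974, -0.0]
ft_force: [0.7, -0.8, 0.3]
gripper_width: 0.729
```

```bash
python3 - <<'E'
from h import *
c,f,M=cam("wrist"); cv2.imwrite("pics/w1.png",c["pixels"]); np.save("w1.npy",pts(c,f,M))
s=manip.read_state(); print(s["eef_pos"],q2R(s["tcp_rot"]).round(4),s["joint_pos"],s["ft_force"],s["gripper_width"],s["time"])
for p in [(495,146,52),(512,37,12)]: print(proj(c,f,M,p))
E
```

```text
[495.75071971 152.72101583 253.27394921] [[-9.015e-01  4.327e-01  2.400e-03]
 [ 4.328e-01  9.015e-01  7.200e-03]
 [ 9.000e-04  7.500e-03 -1.000e+00]] [ 0.31349658  0.32224383 -0.80668563  1.85169403  0.25736975  1.07154581
  0.53237081] [1.05781483 6.43652858 1.59495654] 0.7272084089783407 1.9167
(np.float64(319.8175013330902), np.float64(184.22422352063316))
(np.float64(257.9740697370681), np.float64(222.28283943374475))
```

View pics/w1.png

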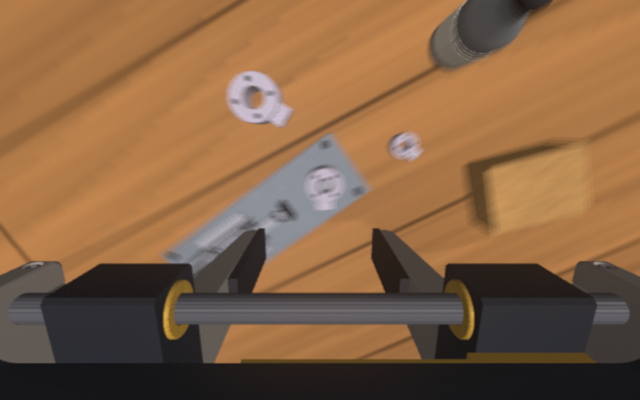

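Emit:
carry_out --steps "0 0 0 0 0 -0.02 70;0 0 0 0 0 -0.03 70;0 0 0 0 0 -0.03 70;0 0 0 0 0 -0.02 70;0 0 0 0 0 0 70;0 0 0 0 0 0 70"

```text
time: 2.42
eef_pos: [494.0, 142.6, 152.2]
tcp_rot: [-0.001, 0.231, 0.973, -0.0]
ft_force: [1.0, -0.5, 1.0]
gripper_width: 0.728
```

```bash
python3 - <<'E'
from h import *
c,f,M=cam("wrist"); cv2.imwrite("pics/w2.png",c["pixels"]); np.save("w2.npy",pts(c,f,M))
s=manip.read_state(); print(s["eef_pos"],q2R(s["tcp_rot"]).round(4),s["joint_pos"],s["ft_force"],s["gripper_width"],s["time"])
for p in [(495,146,52),(512,37,12)]: print(proj(c,f,M,p))
E
```

```text
[494.9373099  143.01314922 153.34345306] [[-8.934e-01  4.493e-01  6.000e-04]
 [ 4.493e-01  8.934e-01  5.000e-04]
 [-3.000e-04  7.000e-04 -1.000e+00]] [ 0.24956887  0.44330221 -0.73258517  1.9556127   0.38030562  0.88249727
  0.42353462] [-0.25546097 -0.75447656  0.23338837] 0.7255549920420578 2.4667
(np.float64(322.49240141706946), np.float64(203.85212199377264))
(np.float64(242.02439781883953), np.float64(250.5180635092763))
```

View pics/w2.png

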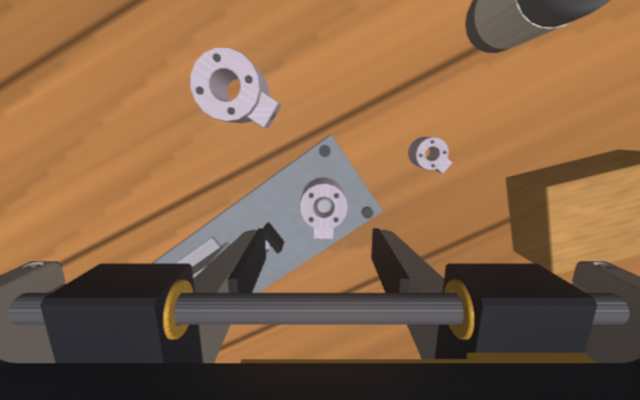

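```bash
python3 - <<'E'
from h import *
s=manip.read_state()
im=cv2.imread("pics/w2.png")
c,f,M=cam("wrist")
W=np.load("w2.npy")
sub=W[170:260,280:370]; z=sub[...,2]
m=(z>49)&(z<56); print("top pts",m.sum(),np.nanmedian(z[m]))
v,u=np.nonzero(m); (cx,cy),r=cv2.minEnclosingCircle(np.float32(np.c_[u,v])); print("top circle",cx+280,cy+170,r, ray(c,f,M,cx+280,cy+170,52))
pp=sub[m][:,:2]; (a,b),r=cv2.minEnclosingCircle(np.float32(pp)); print("circle xy",a,b,r)
mb=(z>40)&(z<48.5); P=sub[mb]; d=np.linalg.norm(P[:,:2]-[a,b],axis=1); P=P[(d>24)&(d<40)]; print("boss",len(P),P.mean(0),np.percentile(d[d<40],[5,95]))
v=P.mean(0)[:2]-[a,b]; print("boss dir",np.degrees(np.arctan2(v[1],v[0])))
# plate edges
mz=(W[...,2]>8)&(W[...,2]<16); 
cv2.imwrite("pics/w2z.png",cv2.resize(im[160:250,270:390],None,fx=6,fy=6,interpolation=cv2.INTER_CUBIC))
E
```

```text
top pts 1443 52.06259280430373
top circle 323.16168212890625 205.75963973999023 24.120641708374023 [498.42086406 146.08561125  52.        ]
circle xy 497.6401062011719 145.20921325683594 22.963178634643555
boss 181 [522.98035449 131.99283594  45.08065083] [ 2.85654229 32.5334082 ]
boss dir -27.544596799862394
```

View pics/w2z.png

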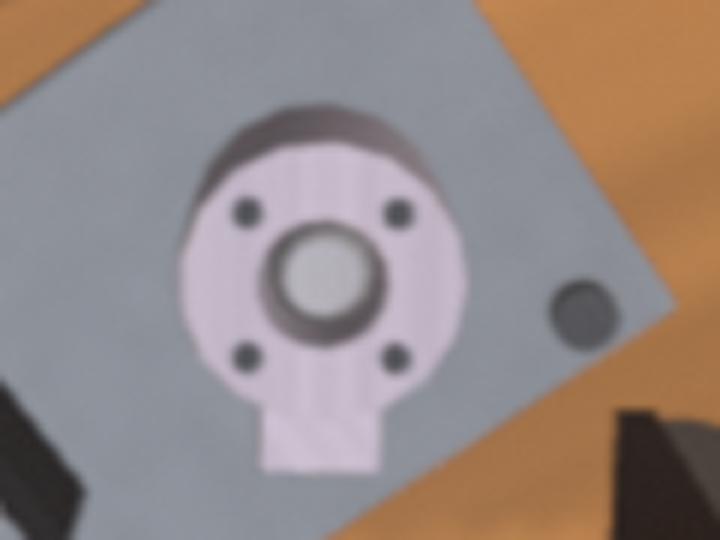

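```bash
python3 - <<'E'
from h import *
c,f,M=cam("wrist")
im=cv2.imread("pics/w2.png"); hsv=cv2.cvtColor(im,cv2.COLOR_BGR2HSV)
m=((hsv[...,1]<70)).astype(np.uint8)
W=np.load("w2.npy"); 
def edge(p,q,n=60):
    p,q=np.float32(p),np.float32(q); t=(q-p)/np.linalg.norm(q-p); nn=np.array([-t[1],t[0]]); out=[]
    sat=cv2.GaussianBlur(hsv[...,1].astype(np.float32),(0,0),1)
    for a in np.linspace(.08,.92,n):
        x=p+(q-p)*a; s=np.arange(-6,6.01,.25); L=x+s[:,None]*nn
        val=cv2.remap(sat,L[:,:1].astype(np.float32),L[:,1:].astype(np.float32),cv2.INTER_LINEAR)[:,0]
        g=abs(np.gradient(val)); k=g.argmax(); out.append(ray(c,f,M,*L[k],12)[:2])
    out=np.float32(out); l=cv2.fitLine(out,cv2.DIST_HUBER,0,.5,.01).ravel(); return l
for n,e in dict(top=edge((165,258),(330,136)),end=edge((330,136),(380,210)),bot=edge((380,210),(280,274))).items():
    a=np.degrees(np.arctan2(e[1],e[0])); print(n,e,a)
    if n=="end":E=e
    if n=="top":T=e
    if n=="bot":B=e
t=B[:2]*np.sign(B[1]); 
def dist(l,p): return np.cross(l[:2],np.array(p)-l[2:])
h=[498,145.6]; print("dist housing to top,end,bot",dist(T,h),dist(E,h),dist(B,h))
E
```

```text
top [ 1.4883773e-01 -9.8886162e-01  4.6045676e+02  7.1770912e+01] -81.44042
end [9.8902023e-01 1.4778025e-01 4.9539157e+02 1.9065474e+02] 8.49831
bot [ 1.4786643e-01 -9.8900735e-01  5.5353888e+02  1.2997667e+02] -81.49669
dist housing to top,end,bot 48.11362637451705 -44.9455229261429 -52.61819404125872<stdin>:20: DeprecationWarning: Arrays of 2-dimensional vectors are deprecated. Use arrays of 3-dimensional vectors instead. (deprecated in NumPy 2.0)
```

Emit:
carry_out --steps "0 0 0 0.002 0.0015 -0.02 70;0 0 0 0.002 0.0015 -0.03 70;0 0 0 0 0 -0.03 70;0 0 0 0 0 -0.02 70;0 0 0 0 0 -0.01 70;0 0 0 0 0 -0.008 70;0 0 0 0 0 0 70;0 0 0 0 0 0 70"

```text
time: 3.23
eef_pos: [499.4, 146.1, 35.7]
tcp_rot: [0.001, 0.231, 0.973, 0.0]
ft_force: [1.0, 0.4, 0.3]
gripper_width: 0.724
```

```bash
python3 - <<'E'
from h import *
c,f,M=cam("wrist"); cv2.imwrite("pics/w3.png",c["pixels"])
c2,f2,M2=cam("scene"); cv2.imwrite("pics/s3.png",cv2.resize(c2["pixels"][150:250,270:430],None,fx=5,fy=5))
s=manip.read_state(); print(s["eef_pos"],s["ft_force"],s["gripper_width"],s["time"])
print(proj(c,f,M,(498.4,145.8,52)))
W=pts(c,f,M); z=W[...,2]; sub=W[150:320,240:400]
m=(sub[...,2]>50)&(sub[...,2]<54); P=sub[m][:,:2]; print(m.sum())
print(cv2.minEnclosingCircle(np.float32(P)))
E
```

```text
[499.64452359 146.10560259  35.9763388 ] [-0.22333127 -1.03223728 -0.74285311] 0.7268097023334514 3.3333
(np.float64(317.4412614689167), np.float64(255.9240033399078))
4219
((492.5299072265625, 150.07147216796875), 43.08353805541992)
```

View pics/w3.png

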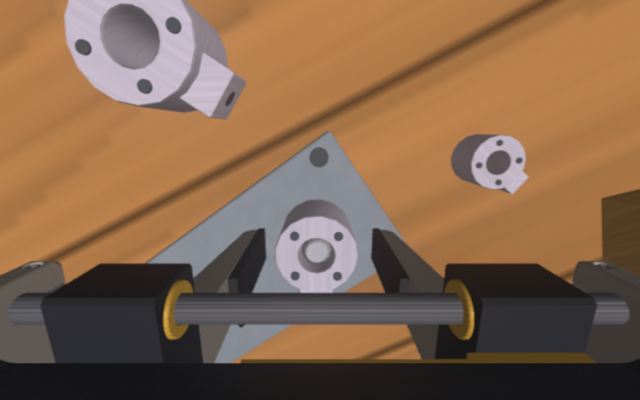

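```bash
python3 - <<'E'
from h import *
c,f,M=cam("wrist"); im=c["pixels"]
s=manip.read_state();print(s["eef_pos"])
hsv=cv2.cvtColor(im,cv2.COLOR_BGR2HSV)
sub=pts(c,f,M)[190:292,268:365]; m=(sub[...,2]>50.5)&(sub[...,2]<53.5)
cn,_=cv2.findContours(m.astype(np.uint8),cv2.RETR_EXTERNAL,cv2.CHAIN_APPROX_NONE); k=max(cn,key=cv2.contourArea)
(u,v),(a,b),_=cv2.fitEllipse(k); print(u+268,v+190,a,b,ray(c,f,M,u+268,v+190,52))
P=sub[m][:,:2]; print(cv2.minEnclosingCircle(np.float32(P)))
# peg top: z=47
print("peg",ray(c,f,M,316.5,250,47))
E
```

```text
[499.54804669 146.04811923  35.90117457]
315.91699600219727 252.74839401245117 75.62456512451172 81.17939758300781 [496.72761064 145.80443113  52.        ]
((497.7986145019531, 145.02589416503906), 23.029726028442383)
peg [497.35292873 145.81602055  47.        ]
```

Emit:
carry_out --steps "0 0 0 -0.0015 -0.0003 -0.001 70;0 0 0 0 0 0 150;0 0 0 0 0 0 150;0 0 0 0 0 0 150;0 0 0 0 0 0 150;0 0 0 0 0 0 150;0 0 0 0 0 0 150" --force 12

```text
time: 3.97
eef_pos: [497.2, 145.5, 33.8]
tcp_rot: [0.0, 0.231, 0.973, 0.0]
ft_force: [-1.1, 0.3, 1.8]
gripper_width: 0.483
```

Emit:
carry_out --steps "0 0 -0.0943 0 0 0 150;0 0 -0.0943 0 0 0 150;0 0 -0.0943 0 0 0 150;0 0 -0.0943 0 0 0 150;0 0 -0.0943 0 0 0 150;0 0 -0.0943 0 0 0 150;0 0 -0.0943 0 0 0 150;0 0 -0.0943 0 0 0 150;0 0 -0.0943 0 0 0 150;0 0 -0.0943 0 0 0 150"

```text
time: 4.8
eef_pos: [497.2, 145.6, 33.7]
tcp_rot: [0.0, 0.649, 0.761, 0.0]
ft_force: [-0.6, -0.8, 1.3]
gripper_width: 0.486
```

```bash
python3 - <<'E'
from h import *
c,f,M=cam("wrist"); cv2.imwrite("pics/w4.png",c["pixels"])
s=manip.read_state(); print(s["eef_pos"],s["ft_force"],s["gripper_width"],s["time"],s["joint_pos"])
r=q2R(s["tcp_rot"]); print(r.round(3), "toolx",np.degrees(np.arctan2(r[1,0],r[0,0])))
E
```

```text
[497.13454048 145.69411591  33.71866072] [-0.03821719 -0.43752262  0.41073888] 0.48676638530063915 4.85 [-0.05503195  0.5684005  -0.36425141  2.02541722  0.3436505   0.60561217
 -0.49855429]
[[-0.153  0.988  0.   ]
 [ 0.988  0.153  0.   ]
 [ 0.     0.    -1.   ]] toolx 98.79115626250122
```

View pics/w4.png

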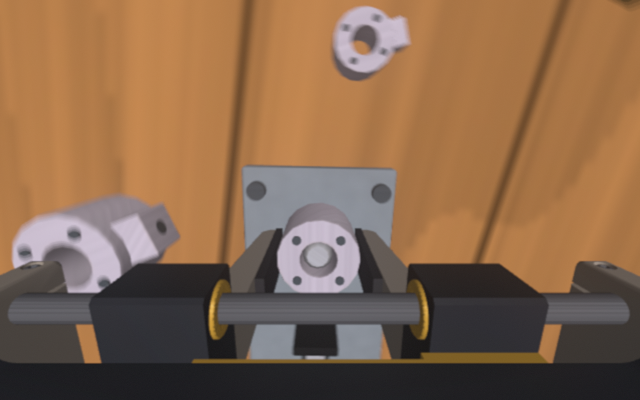

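Emit:
carry_out --steps "0 0 0 0 0 0 70;0 0 0 0 0 0 70;0 0 0 0 0 0 70;0 0 0 0 0 0 70;0 0 0 0 0 0.02 70;0 0 0 0 0 0.04 70;0 0 0 0 0 0.04 70;0 0 0 0 0 0.03 70;0 0 0 0 0 0 70;0 0 0 0 0 0 70"

```text
time: 5.68
eef_pos: [498.2, 145.5, 165.3]
tcp_rot: [0.001, 0.648, 0.762, 0.002]
ft_force: [1.1, -0.8, -0.3]
gripper_width: 0.727
```

```bash
cat > boss.py <<'E'
from h import *
import sys
c,f,M=cam("wrist"); cv2.imwrite(f"pics/{sys.argv[1]}.png",c["pixels"])
s=manip.read_state(); print(s["eef_pos"],s["ft_force"],s["gripper_width"],s["time"])
W=pts(c,f,M); D=np.hypot(W[...,0]-497.6,W[...,1]-145.6)
z=W[...,2]
m=(z>50)&(z<54)&(D<28); P=W[m][:,:2]; (a,b),r=cv2.minEnclosingCircle(np.float32(P)); print("circ",a,b,r)
D=np.hypot(W[...,0]-a,W[...,1]-b)
m=(z>42)&(z<48)&(D>24)&(D<40); P=W[m]; print("boss",m.sum(),P.mean(0)); v=P.mean(0)[:2]-[a,b]; print(np.degrees(np.arctan2(v[1],v[0])))
print(cv2.minAreaRect(np.float32(P[:,:2])))
E
python3 boss.py w5
```

```text
[497.06763068 145.05926795 163.73210561] [-1.41418028 -0.18620279 -1.0477798 ] 0.7252620178612665 5.7333
circ 498.260498046875 145.68775939941406 22.901058197021484
boss 183 [502.52234636 117.15880729  45.26120478]
-81.50359921476583
((502.4195556640625, 117.84772491455078), (19.69799041748047, 11.192702293395996), 8.522125244140625)
```

View pics/w5.png

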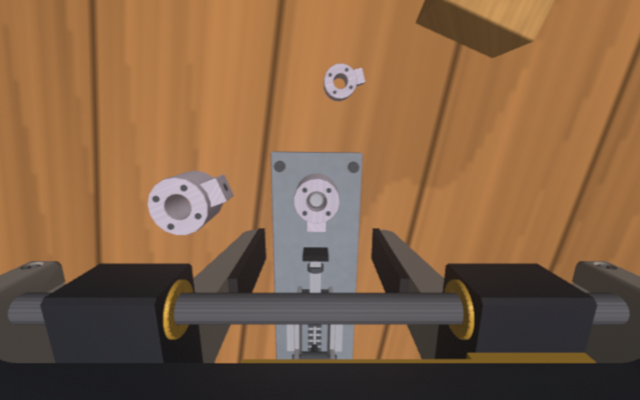

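Emit:
carry_out --steps "0 0 0 0.0037 -0.0247 0 255;0 0 0 0.0037 -0.0247 0 255;0 0 0 0.0037 -0.0247 0 255;0 0 0 0.0037 -0.0247 0 255;0 0 0 0.0037 -0.0247 0 255;0 0 0 0 0 -0.016 255;0 0 0 0 0 -0.016 255;0 0 0 0 0 0 255;0 0 0 0 0 0 255" --force 30

```text
time: 6.48
eef_pos: [513.9, 22.0, 129.7]
tcp_rot: [-0.002, 0.647, 0.762, -0.001]
ft_force: [0.0, 0.3, 0.4]
gripper_width: 0.093
```

```bash
cat > look.py <<'E'
from h import *
import sys
s=manip.read_state(); 
O=np.array([514.1,36.8]);ux=np.array([.989,.148]);uy=np.array([-.148,.989])
e=s["eef_pos"]; r=q2R(s["tcp_rot"]); F=s["ft_force"]
print("t",s["time"],"tcp clamp x,y,z",((e[:2]-O)@ux).round(2),((e[:2]-O)@uy).round(2),e[2].round(2),"F clamp y",(F[:2]@uy).round(2),F.round(1),"w",round(s["gripper_width"],3),"toolx",np.degrees(np.arctan2(r[1,0],r[0,0])).round(2))
c,f,M=cam("wrist"); cv2.imwrite(f"pics/{sys.argv[1]}.png",c["pixels"])
W=pts(c,f,M); X=(W[...,:2]-O)@ux; Y=(W[...,:2]-O)@uy; Z=W[...,2]
m=(Z>43)&(Z<50)&(abs(X)<10)&(Y>15)&(Y<85)
P=Y[m]; 
h,b=np.histogram(P,np.arange(15,86,1)); print("z~47 Y span (pad top + boss top):",P.min().round(1) if len(P) else None,[(int(b[i]),int(h[i])) for i in range(len(h)) if h[i]>5])
m=(Z>50)&(Z<54)&(np.hypot(X,Y-110)<28); 
if m.sum()>50:
    q,rr=cv2.minEnclosingCircle(np.float32(np.c_[X[m],Y[m]])); print("housing top circle clamp",q,rr)
E
python3 look.py w6
```

```text
t 6.4833 tcp clamp x,y,z -2.34 -14.62 129.73 F clamp y 0.26 [0.  0.3 0.4] w 0.093 toolx 99.31
z~47 Y span (pad top + boss top): 27.5 [(30, 9), (33, 8), (43, 22), (44, 24), (45, 34), (46, 38), (47, 24), (48, 24), (49, 24), (75, 14), (76, 34), (77, 24), (78, 40), (79, 31), (80, 24), (81, 36), (82, 36), (83, 24), (84, 33)]
housing top circle clamp (0.5268967747688293, 109.52436828613281) 22.85371208190918
```

View pics/w6.png

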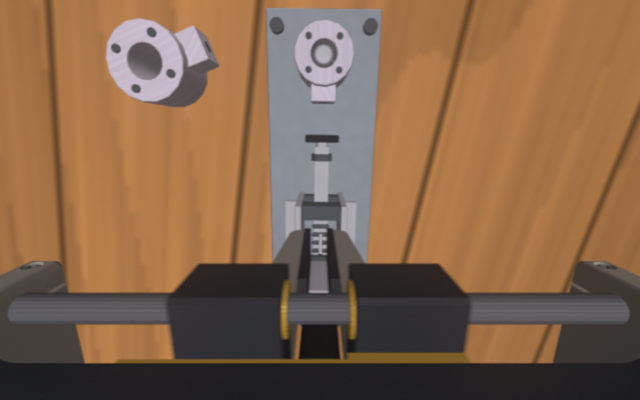

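Emit:
carry_out --steps "0 0 -0.012 0.0033 -0.0036 0.002 255;0 0 0 0.0006 -0.004 0 255;0 0 0 0.0006 -0.004 0 255;0 0 0 0 0 0 255;0 0 0 0 0 0 255"

```text
time: 6.95
eef_pos: [520.7, 10.7, 134.2]
tcp_rot: [0.0, 0.652, 0.758, 0.001]
ft_force: [0.7, 2.0, 1.1]
gripper_width: 0.004
```

```bash
python3 look.py w7
```

```text
t 6.95 tcp clamp x,y,z 2.62 -26.81 134.18 F clamp y 1.86 [0.7 2.  1.1] w 0.004 toolx 98.58
z~47 Y span (pad top + boss top): 27.6 [(29, 7), (30, 8), (31, 6), (44, 46), (45, 26), (46, 24), (47, 24), (48, 41), (49, 6), (75, 18), (76, 28), (77, 43), (78, 25), (79, 30), (80, 40), (81, 27), (82, 27), (83, 45), (84, 27)]
housing top circle clamp (0.45725932717323303, 109.64692687988281) 22.955333709716797
```

Emit:
carry_out --steps "0 0 0 -0.001 -0.003 0 255;0 0 0 0.0005 -0.003 0 255;0 0 0 0.0005 -0.003 0 255;0 0 0 0.0005 -0.003 0 255;0 0 0 0.0005 -0.003 0 255;0 0 0 0.0005 -0.003 0 255;0 0 0 0 0 0 255"

```text
time: 7.58
eef_pos: [521.4, -7.4, 133.6]
tcp_rot: [-0.0, 0.652, 0.758, 0.0]
ft_force: [-0.3, 5.0, 3.0]
gripper_width: 0.004
```

```bash
python3 look.py w8
```

```text
t 7.5833 tcp clamp x,y,z 0.71 -44.77 133.59 F clamp y 5.0 [-0.3  5.   3. ] w 0.004 toolx 98.57
z~47 Y span (pad top + boss top): 29.5 [(31, 6), (32, 7), (33, 6), (35, 7), (45, 43), (46, 30), (47, 25), (48, 40), (49, 35), (50, 25), (75, 23), (76, 41), (77, 28), (78, 30), (79, 36), (80, 30), (81, 36), (82, 33), (83, 31), (84, 34)]
housing top circle clamp (0.3573685586452484, 109.11003875732422) 22.806034088134766
```

View pics/w8.png

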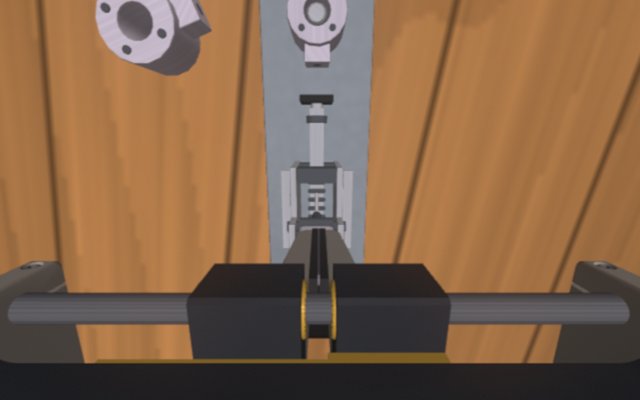

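Emit:
carry_out --steps "0 0 0 0.0003 -0.002 0 255;0 0 0 0.0003 -0.002 0 255;0 0 0 0 0 0 255"

```text
time: 7.88
eef_pos: [521.9, -11.0, 133.2]
tcp_rot: [-0.001, 0.652, 0.758, 0.0]
ft_force: [-0.3, 6.0, 0.5]
gripper_width: 0.003
```

```bash
python3 look.py w9
```

```text
t 7.8833 tcp clamp x,y,z 0.64 -48.44 133.24 F clamp y 5.97 [-0.3  6.   0.5] w 0.003 toolx 98.61
z~47 Y span (pad top + boss top): 31.5 [(33, 8), (35, 7), (36, 6), (46, 18), (47, 30), (48, 26), (49, 46), (50, 26), (51, 29), (52, 21), (75, 26), (76, 36), (77, 31), (78, 35), (79, 37), (80, 34), (81, 33), (82, 34), (83, 37), (84, 37)]
housing top circle clamp (0.4482131600379944, 109.02094268798828) 22.658910751342773
```

Emit:
carry_out --steps "0 0 0 0.0003 -0.002 0 255;0 0 0 0 0 0 255;0 0 0 0 0 0 255"

```text
time: 8.18
eef_pos: [522.1, -12.7, 133.0]
tcp_rot: [-0.001, 0.652, 0.758, 0.0]
ft_force: [0.6, 5.2, -1.1]
gripper_width: 0.008
```

```bash
python3 look.py w10
```

```text
t 8.1833 tcp clamp x,y,z 0.58 -50.14 133.05 F clamp y 5.06 [ 0.6  5.2 -1.1] w 0.008 toolx 98.63
z~47 Y span (pad top + boss top): 31.4 [(32, 6), (33, 8), (34, 6), (36, 12), (47, 23), (48, 47), (49, 24), (50, 27), (51, 44), (52, 28), (75, 16), (76, 39), (77, 35), (78, 37), (79, 33), (80, 39), (81, 29), (82, 41), (83, 34), (84, 38)]
housing top circle clamp (0.6433507800102234, 108.1457290649414) 22.723814010620117
```

Emit:
carry_out --steps "0 0 0 0.0003 -0.002 0 255;0 0 0 0 0 0 255"

```text
time: 8.4
eef_pos: [522.2, -13.0, 133.0]
tcp_rot: [-0.002, 0.652, 0.759, 0.001]
ft_force: [-0.5, 8.9, -0.6]
gripper_width: 0.001
```

Emit:
carry_out --steps "0 0 0 0.0003 -0.002 0 255;0 0 0 0 0 0 255"

```text
time: 8.57
eef_pos: [522.2, -13.2, 133.0]
tcp_rot: [-0.002, 0.651, 0.759, 0.002]
ft_force: [-0.6, 13.3, -1.3]
gripper_width: 0.005
```

```bash
python3 look.py w11
```

```text
t 8.5667 tcp clamp x,y,z 0.63 -50.66 132.99 F clamp y 13.22 [-0.6 13.3 -1.3] w 0.005 toolx 98.73
z~47 Y span (pad top + boss top): 32.0 [(32, 7), (33, 7), (35, 6), (36, 7), (47, 28), (48, 46), (49, 25), (50, 33), (51, 39), (52, 28), (75, 22), (76, 32), (77, 37), (78, 37), (79, 31), (80, 36), (81, 35), (82, 38), (83, 33), (84, 35)]
housing top circle clamp (0.8427829742431641, 107.18446350097656) 22.520259857177734
```

Emit:
carry_out --steps "0 0 0 -0.0012 0.008 0 255;0 0 0 -0.0012 0.008 0 255;0 0 0 -0.0012 0.008 0 255;0 0 0 -0.0012 0.008 0 255;0 0 0 0 0 0 255;0 0 0 0 0 0 255"

```text
time: 9.12
eef_pos: [518.1, 14.0, 133.5]
tcp_rot: [0.0, 0.652, 0.758, -0.001]
ft_force: [0.3, -0.7, -0.3]
gripper_width: 0.004
```

```bash
python3 look.py w12
```

```text
t 9.1167 tcp clamp x,y,z 0.54 -23.13 133.47 F clamp y -0.72 [ 0.3 -0.7 -0.3] w 0.004 toolx 98.62
z~47 Y span (pad top + boss top): 32.1 [(32, 10), (47, 24), (48, 24), (49, 24), (50, 48), (51, 24), (52, 23), (53, 24), (75, 9), (76, 39), (77, 24), (78, 34), (79, 38), (80, 24), (81, 35), (82, 35), (83, 24), (84, 31)]
housing top circle clamp (0.5937899947166443, 109.60346221923828) 22.86109161376953
```

Emit:
carry_out --steps "0 0 0 0.0007 -0.005 0 255;0 0 0 0.0007 -0.005 0 255;0 0 0 0.0007 -0.005 0 255;0 0 0 0.0007 -0.005 0 255;0 0 0 0.0007 -0.004 0 255;0 0 0 0.0006 -0.004 0 255;0 0 0 0.0004 -0.003 0 255;0 0 0 0 0 0 255;0 0 0 0 0 0 255"

```text
time: 9.92
eef_pos: [522.3, -13.1, 133.3]
tcp_rot: [-0.002, 0.652, 0.759, 0.002]
ft_force: [-1.3, 11.5, -1.7]
gripper_width: 0.007
```

```bash
python3 look.py w13
```

```text
t 9.9167 tcp clamp x,y,z 0.71 -50.61 133.28 F clamp y 11.53 [-1.3 11.5 -1.7] w 0.007 toolx 98.67
z~47 Y span (pad top + boss top): 40.0 [(43, 8), (55, 27), (56, 29), (57, 43), (58, 28), (59, 31), (60, 41), (75, 19), (76, 39), (77, 42), (78, 31), (79, 32), (80, 37), (81, 34), (82, 36), (83, 33), (84, 33)]
housing top circle clamp (0.3518325388431549, 108.52476501464844) 22.496999740600586
```

View pics/w13.png

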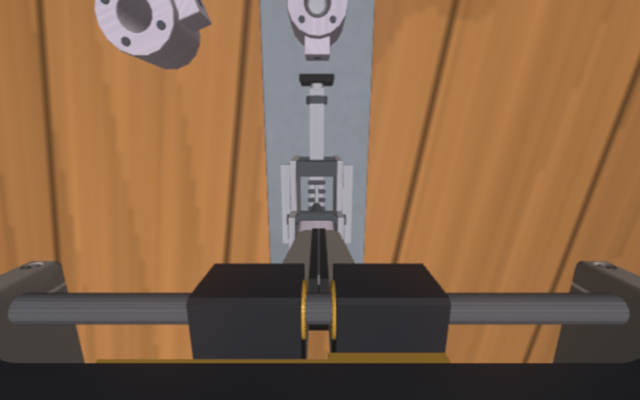

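Emit:
carry_out --steps "0 0 0 -0.0012 0.008 0 255;0 0 0 -0.0012 0.008 0 255;0 0 0 -0.0012 0.008 0 255;0 0 0 -0.0009 0.006 0 255;0 0 0 0 0 0 255;0 0 0 0 0 0 255"

```text
time: 10.47
eef_pos: [518.2, 13.0, 133.5]
tcp_rot: [0.0, 0.652, 0.758, -0.0]
ft_force: [-0.2, 1.0, 0.1]
gripper_width: 0.008
```

Emit:
carry_out --steps "0 0 0 0.0007 -0.005 0 255;0 0 0 0.0007 -0.005 0 255;0 0 0 0.0007 -0.005 0 255;0 0 0 0.0007 -0.005 0 255;0 0 0 0.0007 -0.004 0 255;0 0 0 0.0006 -0.004 0 255;0 0 0 0.0003 -0.002 0 255;0 0 0 0 0 0 255;0 0 0 0 0 0 255"

```text
time: 11.22
eef_pos: [522.2, -13.2, 133.3]
tcp_rot: [-0.002, 0.652, 0.759, 0.002]
ft_force: [-0.9, 11.4, -0.8]
gripper_width: -0.0
```

```bash
python3 look.py w14
```

```text
t 11.2167 tcp clamp x,y,z 0.63 -50.6 133.28 F clamp y 11.4 [-0.9 11.4 -0.8] w -0.0 toolx 98.67
z~47 Y span (pad top + boss top): 47.8 [(50, 7), (51, 6), (52, 6), (53, 6), (63, 44), (64, 29), (65, 44), (66, 31), (67, 29), (68, 43), (69, 6), (75, 20), (76, 38), (77, 33), (78, 36), (79, 32), (80, 42), (81, 30), (82, 33), (83, 40), (84, 33)]
housing top circle clamp (0.6274071931838989, 109.06452178955078) 22.750295639038086
```

Emit:
carry_out --steps "0 0 0 -0.0012 0.008 0 255;0 0 0 -0.0012 0.008 0 255;0 0 0 -0.0012 0.008 0 255;0 0 0 -0.0009 0.006 0 255;0 0 0 0 0 0 255;0 0 0 0 0 0 255"

```text
time: 11.77
eef_pos: [518.1, 12.9, 133.5]
tcp_rot: [0.0, 0.652, 0.758, -0.0]
ft_force: [-0.6, -0.1, 0.6]
gripper_width: 0.005
```

```bash
python3 look.py w15
```

```text
t 11.7667 tcp clamp x,y,z 0.44 -24.19 133.52 F clamp y -0.02 [-0.6 -0.1  0.6] w 0.005 toolx 98.61
z~47 Y span (pad top + boss top): 48.4 [(51, 7), (63, 12), (64, 38), (65, 24), (66, 26), (67, 46), (68, 25), (69, 24), (75, 23), (76, 24), (77, 37), (78, 32), (79, 25), (80, 37), (81, 36), (82, 26), (83, 29), (84, 45)]
housing top circle clamp (0.515614926815033, 109.51614379882812) 22.890289306640625
```

View pics/w15.png

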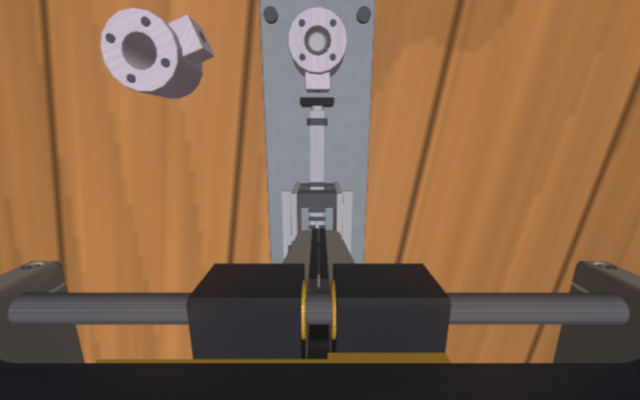

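Emit:
carry_out --steps "0 0 0 0.0007 -0.005 0 255;0 0 0 0.0007 -0.005 0 255;0 0 0 0.0007 -0.005 0 255;0 0 0 0.0007 -0.005 0 255;0 0 0 0.0007 -0.004 0 255;0 0 0 0.0006 -0.004 0 255;0 0 0 0.0003 -0.002 0 255;0 0 0 0 0 0 255;0 0 0 0 0 0 255"

```text
time: 12.57
eef_pos: [522.1, -13.1, 133.3]
tcp_rot: [-0.002, 0.652, 0.759, 0.002]
ft_force: [-0.6, 10.6, -1.5]
gripper_width: 0.006
```

```bash
python3 look.py w16
```

```text
t 12.5667 tcp clamp x,y,z 0.57 -50.56 133.27 F clamp y 10.53 [-0.6 10.6 -1.5] w 0.006 toolx 98.68
z~47 Y span (pad top + boss top): 55.5 [(57, 10), (60, 10), (70, 30), (71, 48), (72, 26), (73, 41), (74, 34), (75, 32), (76, 21), (77, 32), (78, 40), (79, 31), (80, 40), (81, 32), (82, 29), (83, 41), (84, 32)]
housing top circle clamp (0.9449348449707031, 107.98338317871094) 22.551837921142578
```

Emit:
carry_out --steps "0 0 0 -0.0012 0.008 0 255;0 0 0 -0.0012 0.008 0 255;0 0 0 -0.0012 0.008 0 255;0 0 0 -0.0009 0.006 0 255;0 0 0 0 0 0 255;0 0 0 0 0 0 255"

```text
time: 13.12
eef_pos: [518.0, 13.0, 133.5]
tcp_rot: [0.0, 0.652, 0.758, -0.0]
ft_force: [-0.3, -0.5, -0.1]
gripper_width: 0.004
```

```bash
python3 look.py w17; python3 - <<'E'
import cv2,numpy as np
def z(n,r): 
    a=cv2.imread(f"pics/{n}.png")[r:r+120,270:365]; return cv2.resize(a,None,fx=4,fy=4,interpolation=cv2.INTER_CUBIC)
cv2.imwrite("pics/cmp.png",np.hstack([z("w15",20),z("w17",20)]))
E
```

```text
t 13.1167 tcp clamp x,y,z 0.32 -24.13 133.54 F clamp y -0.43 [-0.3 -0.5 -0.1] w 0.004 toolx 98.61
z~47 Y span (pad top + boss top): 55.6 [(58, 9), (60, 6), (70, 8), (71, 42), (72, 25), (73, 37), (74, 38), (75, 26), (76, 24), (77, 32), (78, 40), (79, 24), (80, 28), (81, 44), (82, 24), (83, 31), (84, 37)]
housing top circle clamp (0.4773198366165161, 110.61129760742188) 22.827388763427734
```

View pics/cmp.png

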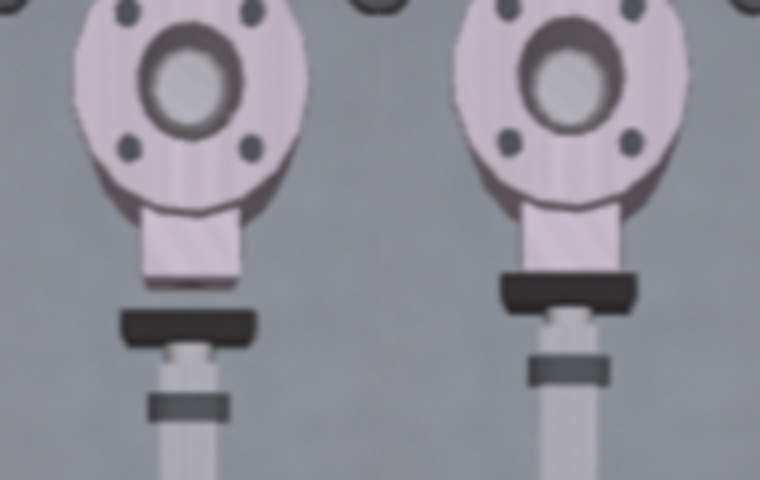

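Emit:
carry_out --steps "0 0 0 0.0007 -0.005 0 255;0 0 0 0.0007 -0.005 0 255;0 0 0 0.0006 -0.004 0 255;0 0 0 0.0004 -0.003 0 255;0 0 0 0 0 0 255;0 0 0 0 0 0 255"

```text
time: 13.67
eef_pos: [520.6, -2.7, 134.1]
tcp_rot: [-0.0, 0.652, 0.758, 0.001]
ft_force: [-1.6, 5.4, 4.4]
gripper_width: 0.006
```

```bash
python3 look.py w18
```

```text
t 13.6667 tcp clamp x,y,z 0.59 -40.06 134.09 F clamp y 5.59 [-1.6  5.4  4.4] w 0.006 toolx 98.59
z~47 Y span (pad top + boss top): 58.0 [(58, 8), (61, 11), (70, 8), (71, 51), (72, 32), (73, 31), (74, 39), (75, 30), (76, 25), (77, 26), (78, 41), (79, 28), (80, 32), (81, 38), (82, 24), (83, 38), (84, 33)]
housing top circle clamp (0.40367457270622253, 110.65252685546875) 22.79338836669922
```

Emit:
carry_out --steps "0 0 0 0.0003 -0.002 0 255;0 0 0 0.0002 -0.0015 0 255;0 0 0 0 0 0 255;0 0 0 0 0 0 255"

```text
time: 14.05
eef_pos: [520.9, -4.8, 134.1]
tcp_rot: [-0.001, 0.652, 0.758, 0.001]
ft_force: [-2.5, 7.8, 4.6]
gripper_width: 0.006
```

```bash
python3 look.py w19; python3 - <<'E'
import cv2,numpy as np
def z(n,r,w=95): 
    a=cv2.imread(f"pics/{n}.png")[r:r+120,270:270+w]; return cv2.resize(a,None,fx=4,fy=4,interpolation=cv2.INTER_CUBIC)
cv2.imwrite("pics/cmp2.png",np.hstack([z("w16",0),z("w19",0)]))
E
```

```text
t 14.05 tcp clamp x,y,z 0.56 -42.14 134.09 F clamp y 8.12 [-2.5  7.8  4.6] w 0.006 toolx 98.64
z~47 Y span (pad top + boss top): 58.4 [(60, 8), (71, 48), (72, 39), (73, 36), (74, 33), (75, 41), (76, 30), (77, 22), (78, 29), (79, 40), (80, 32), (81, 36), (82, 36), (83, 29), (84, 31)]
housing top circle clamp (0.4943724572658539, 110.47057342529297) 22.787715911865234
```

View pics/cmp2.png

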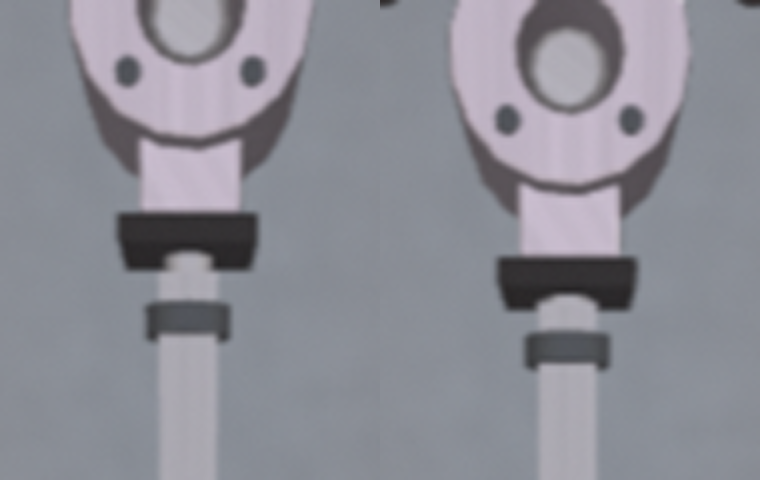

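Emit:
carry_out --steps "0 0 0 0.0003 -0.002 0 255;0 0 0 0.0002 -0.0013 0 255;0 0 0 0 0 0 255;0 0 0 0 0 0 255"

```text
time: 14.43
eef_pos: [521.3, -7.5, 133.9]
tcp_rot: [-0.001, 0.652, 0.758, 0.001]
ft_force: [-1.6, 9.2, 3.0]
gripper_width: 0.004
```

```bash
python3 look.py w20; python3 - <<'E'
import cv2,numpy as np
def z(n,r,w=95): 
    a=cv2.imread(f"pics/{n}.png")[r:r+120,270:270+w]; return cv2.resize(a,None,fx=4,fy=4,interpolation=cv2.INTER_CUBIC)
cv2.imwrite("pics/cmp3.png",np.hstack([z("w16",0),z("w20",0)]))
E
```

```text
t 14.4333 tcp clamp x,y,z 0.54 -44.85 133.93 F clamp y 9.31 [-1.6  9.2  3. ] w 0.004 toolx 98.66
z~47 Y span (pad top + boss top): 58.9 [(71, 52), (72, 30), (73, 48), (74, 27), (75, 26), (76, 39), (77, 19), (78, 39), (79, 30), (80, 41), (81, 29), (82, 35), (83, 38), (84, 31)]
housing top circle clamp (0.42229965329170227, 110.53129577636719) 22.626483917236328
```

View pics/cmp3.png

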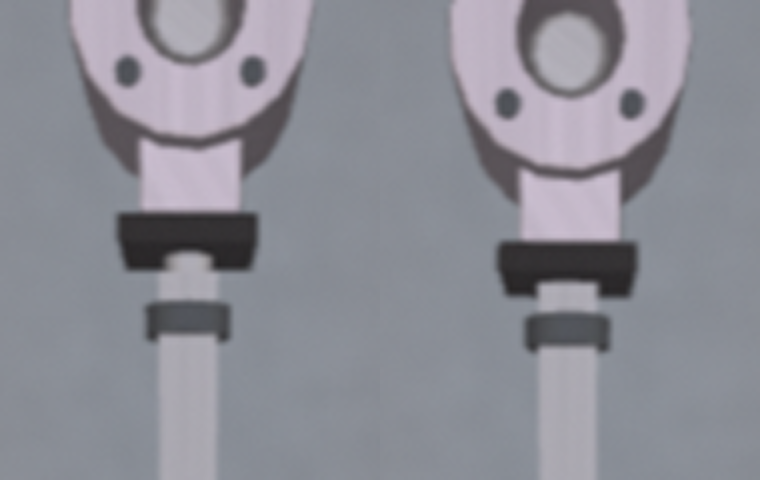

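Emit:
carry_out --steps "0 0 0 0 0 0 255;0 0 0 0 0 0 255;0 0 0 0 0 0 255;0 0 0 0 0 0 255;0 0 0 0 0 0 255;0 0 0 0 0 0 255"

```text
time: 14.98
eef_pos: [521.3, -7.5, 133.9]
tcp_rot: [-0.001, 0.652, 0.758, 0.001]
ft_force: [-1.7, 9.7, 3.2]
gripper_width: 0.007
```

```bash
python3 look.py w21; python3 - <<'E'
from h import *
c,f,M=cam("top"); cv2.imwrite("pics/top_end.png",c["pixels"])
W=pts(*cam("wrist")); O=np.array([514.1,36.8]);ux=np.array([.989,.148]);uy=np.array([-.148,.989])
X=(W[...,:2]-O)@ux; Y=(W[...,:2]-O)@uy; Z=W[...,2]
m=(Z>42)&(Z<48)&(abs(X)<12)&(Y>77.5)&(Y<86)
for y in (78,80,82,84):
    k=m&(abs(Y-y)<1); print(y,X[k].min().round(1),X[k].max().round(1))
E
```

```text
t 14.9833 tcp clamp x,y,z 0.56 -44.87 133.94 F clamp y 9.86 [-1.7  9.7  3.2] w 0.007 toolx 98.66
z~47 Y span (pad top + boss top): 58.8 [(61, 8), (62, 8), (64, 6), (70, 18), (71, 46), (72, 31), (73, 39), (74, 35), (75, 32), (76, 35), (77, 26), (78, 35), (79, 31), (80, 34), (81, 35), (82, 34), (83, 40), (84, 27)]
housing top circle clamp (0.5360379219055176, 110.21458435058594) 22.53084373474121
78 -9.3 9.9
80 -9.2 9.9
82 -9.2 9.9
84 -9.2 9.8
```

View pics/top_end.png

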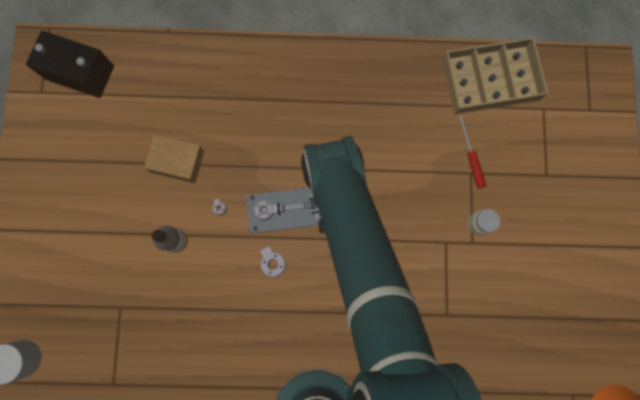

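The boss is square to the pad, its sides parallel to the clamp axis. The other things on the bench have not moved, and the hold is steady at about 9.7 N, so I am handing the job in.

```bash
python3 -c "
from workcell import manip
print(manip.job_done())"
```

```text
the job is handed in; nothing more can be done
None
```

I turned the 46 mm housing on its peg by about 54° and let go. I then gave the trigger four full strokes and one part stroke, and handed in at about 15 s still holding the trigger squeezed.

- **Boss alignment:** after release the boss pointed at -81.5°, the same as the clamp's axis. With the pad pressing on it, its sides still lay parallel to that axis.
- **Grip:** the distance from the pad to the collar on its rod had shrunk by about 3.8 mm since the fourth stroke, when the spring was almost free. The trigger travel gives 4 to 4.7 mm. Together they put the spring at about 4 mm, roughly 12 N. I could not read the spring directly.
- **Trigger force:** it held steady at 9 to 10 N over the last half second, which fits the 9 to 12 N expected at that grip.
- **Other things:** the final top view shows the bottle, jar, carton, screwdriver and the other two housings where they were. That was a check by eye only.

One thing did not go as expected: the first stroke moved the rod only about 4 mm. It appeared to use the rest of its travel catching the first tooth, and each of the next full strokes moved the rod about 8 mm.

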